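# Start a seven-minute thaw

## Robot

A 6-joint arm with a two-finger parallel gripper is mounted at the origin on the work surface. World frame = base frame: x ahead of the robot, y to its left, z up, the work surface at z = 0. Lengths are in mm, angles in rad, forces in N, time in s.
With the tool pointing down it reaches from about 250 to 800 mm from the base axis. Payload 3.9 kg.
Tool frame: the origin (TCP) lies at the very end of the fingers, on their centre line; the grasp point (between the pads) lies arm.pinch_z behind it (arm.pinch_z is the distance from the TCP to the grasp point, in mm); z points along the fingers, y is the direction in which the jaws open and shut (so a half turn about z gives the same grasp; the last joint's range is limited). The gripper opens to 85 mm and grips with 20 to 120 N. Pads are 22 mm wide; open, the fingers measure 114 mm over their backs; the gripper's body (76 mm by 85 mm) begins 54 mm behind the grasp point. The pads swing forward as they close: fully open they stand 13 mm farther back than shut.
Start: joints at [-1.344, 0.26, -0.138, 1.173, 0, 1.571], TCP at [118.048, -511.547, 231.304] pointing down, gripper open.
Joint ranges: [-2.78, 2.78], [-0.83, 1.72], [-1.28, 1.37], [-1.9, 2.12], [-1.57, 1.48], [-3.14, 3.14]. Speed limits (rad/s): [2.57, 2.57, 3.14, 3.14, 3.14, 3.14].

## Interface

Orientations are given as [roll, pitch, yaw] about the fixed x, y, z axes, in that order (R = Rz(yaw) Ry(pitch) Rx(roll)).
In Python, from rig import arm gives the robot as it stands.
- The arm moves only by the shell command python3 -m creep 'ROWS' [OPENING] [FORCE]. ROWS is JSON, one flat list of numbers, 6 for each row, row after row: the shift along the tool's x, y, z as a fraction of full scale, then the turn, a rotation vector about the tool's x, y, z as a fraction of full scale. In form: [x, y, z, rx, ry, rz, x, y, z, rx, ry, rz, ...]. A call has 1 to 12 rows; each row is the pose to reach, as a shift and turn from the pose measured when the call began, along the tool's axes at that moment, turning the shorter way round; what a row does not reach only later rows make up. Full scale, the value 1, is 15 cm for a shift and pi rad for a turn. A row lasts 1/12 s, in which the tool goes at most 41.7 mm and 7.16 degrees, less where a joint would pass 70% of its speed; a pose out of reach is approached as far as the arm can. A call with a number of a shift or a turn outside -1 to 1 is refused whole. A call with a gripper value outside its range is refused whole. OPENING is the opening, from -1 (shut) to 1 (fully open), set as the call begins (- or left out, the last holds). The fingers move at their own pace and stop on an object; FORCE is the grip in N (left out, the last holds). Time passes only in rows, so rows that repeat a pose let the fingers close. It gives the time, the measured TCP pose, the force and the opening at its end, in the units of the state.
- arm.read_state(): the state, without advancing time (a new reading comes with each control period).
- arm.camera(name): name is "scene" or "side" or "wrist"; returns a dict with "color" (480x640x3 uint8, red, green, blue), "fx", "fy", "cx", "cy" (pixels), "k1" (the pictures are not rectified: a ray, as slopes to the right and down, at radius r is drawn at 1 + k1 r^2 times it, then the intrinsics apply), "cam_to_world" (4x4, takes a point from camera to world coordinates); the wrist camera has in their place "mount" (4x4, takes a point from camera to tool coordinates, whose origin is the TCP and whose axes are the flange's). Camera axes: x right, y up, looking along -z (the intrinsics and any distortion apply to the point x, -y, -z); pixel columns grow to the right and rows downward; lengths in mm; the calibration is good to about 2 mm. A picture is of the moment at which its call begins: read the wrist's pose just before it. There is no depth.
- arm.finish_job(): hands the job in, once; it reports no verdict.
The state is a dict: "t": time; "joint_positions": joint angles; "dq": joint speeds; "joint_torque": joint torques, N m; "eef_pos": TCP position; "orientation": TCP orientation; "contact_force": force on the tool from outside, world axes, zero at the start; "torque": the same for the moment, N m; "opening": finger opening in mm.
Only numpy, scipy, OpenCV 4.12 (cv2) and the standard library are available. Lean on these libraries where they do the work, as an engineer would, in place of code of your own. Each camera call takes 0.05 s, during which the arm holds its last target. There are 200 camera calls.

## Task

Start a seven-minute thaw of the cryotubes in the thaw station: shut its clear cover, turn the timer knob, which has no scale, anticlockwise to its stop and from there exactly seven clicks clockwise (one click is one minute). Then, with the cover shut and the timer set, press the start key fully down and let it go. Leave the things standing around the station where they are.

Things in the scene. Friction and masses are not known exactly. Their poses are not given: they have to be found in the camera images.
- station: white bench-top thaw station, 240 (x) by 340 mm (y), fixed. Origin: centre of its underside; x to its rear, y to its left, z up. Its flat deck is 105 mm above the bench. Left (y = +85 mm): block of orange-capped tubes (to 29 mm above deck) under a clear cover. Right (y = -90 mm): panel with the timer knob (x = +35 mm) and the start key (x = -75 mm), clear for 60 mm around the knob's axis.
- cover (a joint): hinge angle of the clear plastic cover in rad: 0 shut, 1.5 fully open; it starts partly open (0.75 to 1.2). Opening lifts its front edge up and back. The hinge is stiff: the cover stays where it is left, and needs about 1 to 4 N at its front edge to move.
- cover_hinge (a point): middle of the cover's hinge line (along station y), x = +88, y = +85, z = 109 mm in the station; does not move. The cover is a bottomless box 170 mm from hinge to front, 160 mm wide, its flat outer top 42 mm above the hinge line when shut. A finger lip 70 mm wide, 6 mm thick stands 21 mm out of its front, mid-height 12 mm above the hinge line when shut.
- cover_edge (a point): middle of the top front edge of the cover, 170 mm in front of the hinge line and 42 mm above it when shut; moves with the cover.
- timer (a joint): angle of the timer knob in rad, growing clockwise seen from above: 0 at the anticlockwise stop, 4.19 at the other. Click stops every 20 degrees (0.349 rad), counted from the stop (itself click 0); let go, it springs into the nearest. About 0.2 N m carries it over a click. It starts two to four clicks from the stop. Seven clicks are 2.443 rad.
- timer_grip (a point): point on the knob's upright axis, 22 mm above the deck, at mid-height of its grip. The round black fluted knob (rubber grip; hold it with 12 N or more) is 53 mm across, 7 to 37 mm above the deck, over a skirt 60 mm across.
- timer_pointer (a point): outer end of the white pointer line on the knob's top, 25 mm from the axis; at the anticlockwise stop it points to the station's front, at the white dot on the panel.
- start (a joint): travel of the start key in m: 0 up, 0.006 fully down, sprung back up when let go (about 2 N to begin, 5.5 N fully down).
- start_top (a point): centre of the top face of the start key, a flat grey key 34 mm (station x) by 60 mm (station y), its top 15 mm above the deck when up; it is pressed straight down.
- canister: bystander: loose stainless canister of orange-capped tubes, 68 mm across, 120 mm tall, with a thin hooked rod up to 250 mm. Origin: centre of its underside.
- tube_rack: bystander: loose white tube rack, 85 x 145 mm, 40 mm tall (tubes to 60 mm). Origin: centre of its underside.
- flask: bystander: loose nitrogen flask, metal with black lid and side handle, 104 mm across, 180 mm tall. Origin: centre of its underside.
- forceps: bystander: loose steel forceps lying on the bench, 190 mm long. Origin: near the middle.

How it is judged (in metres and radians):
On the way, in this order (a step that is already met when the one before it is completed fails the run):
1. the timer knob is turned anticlockwise to its stop (value of joint timer below 0.1 rad), for 0.1 s.
2. the timer knob rests seven clicks clockwise from the stop (value of joint timer between 2.313 and 2.573 rad), for 0.3 s.
3. the start key is pressed fully down with the cover shut and the timer at seven clicks (all of step 2 and value of joint start above 0.0045 m and value of joint cover below 0.05 rad), for 0.1 s.
At the end, for the whole second after the job is handed in: the timer knob rests in the seventh click from its anticlockwise stop (2.443 rad, within 0.13 rad), the cover is shut (hinge angle under 0.05 rad), the start key has been pressed and is back up (travel under 1 mm), and no bystander was moved more than 40 mm or tipped over (all of step 2 and value of joint cover below 0.05 rad and value of joint start below 0.001 m); the robot touches nothing.
It fails at once if the canister is pushed more than 40 mm or tipped over (distance of canister from where it was at the start of the episode above 0.04 m or angle between canister's own z axis and vertical above 0.5 rad).
It fails at once if the tube rack is pushed more than 40 mm or tipped over (distance of tube_rack from where it was at the start of the episode above 0.04 m or angle between tube_rack's own z axis and vertical above 0.5 rad).
It fails at once if the flask is pushed more than 40 mm or tipped over (distance of flask from where it was at the start of the episode above 0.04 m or angle between flask's own z axis and vertical above 0.5 rad).
It fails at once if the forceps is pushed more than 40 mm (distance of forceps from where it was at the start of the episode above 0.04 m).
It also fails if it takes over 72 s, if anything falls off the work surface, if the arm or the gripper's body presses on something with over 40 N, if the wrist force passes 120 N, or if a joint passes its speed limit or range.

## Working session

There is one attempt and no reset: what is moved stays moved. The work goes in short steps, Python scripts to look and compute and a shell command to move; the robot and the scene stay as the last step left them, time stands still between calls to the robot, and variables do not carry over. Pictures are saved under pics/ and viewed, about 8 in all and at most 12, crops included, and the job is handed in when it is done.

```bash
ls; mkdir -p pics; python3 - <<'E'
from rig import arm
import cv2,json
s=arm.read_state(); print(s, arm.pinch_z)
for n in ("scene","side"):
    c=arm.camera(n); cv2.imwrite(f"pics/{n}0.png",c["color"][:,:,::-1])
    print(n,{k:(v if not hasattr(v,'tolist') else v.tolist()) for k,v in c.items() if k!="color"})
c=arm.camera("wrist");cv2.imwrite("pics/wrist0.png",c["color"][:,:,::-1]);print({k:(v if not hasattr(v,'tolist') else v.tolist()) for k,v in c.items() if k!="color"})
E
```

```text
pics
{'t': 0.0, 'joint_positions': array([-1.34401687e+00,  2.60676477e-01, -1.39382231e-01,  1.17270221e+00,
       -1.74500616e-07,  1.57080453e+00]), 'dq': array([ 1.44692702e-03, -1.76998605e-04,  3.09994010e-05,  1.48953275e-03,
       -4.30347555e-04,  1.10897982e-03]), 'joint_torque': array([ 4.14608739e-04, -4.05675387e+01,  2.53924638e+01,  1.87389180e-02,
       -5.88630405e-05, -4.91320563e-06]), 'eef_pos': array([ 117.88648095, -510.88688427,  230.46388253]), 'orientation': array([-3.13962806e+00,  1.90610767e-07,  2.26771255e-01]), 'contact_force': array([ 0.23705708, -0.08871481, -1.64615696]), 'torque': array([-0.01423982,  0.02439784,  0.01551161]), 'opening': 85.31920505032127} 18.700000000000003
scene {'fx': 455.64108029857175, 'fy': 455.64108029857175, 'cx': 322.43430467378926, 'cy': 234.78761870671178, 'k1': -0.02824252489844743, 'cam_to_world': [[0.23540688740675725, -0.8608238397723438, 0.4511827947085975, 963.3282023000802], [0.9718751105627499, 0.20538974525397144, -0.11521207407711773, -75.30049917261242], [0.006508980727026543, 0.4656150442415998, 0.88496342
[... 207 characters left out ...]
0.9999162125572956, -0.011018442734406324, -0.0067942464469512905, 498.69880097350415], [0.004062826719794587, 0.7654708545407514, -0.643457740871688, -571.1377047525335], [0.012290699903513428, 0.6433762233470866, 0.7654514837189367, 807.115826802985], [0.0, 0.0, 0.0, 1.0]]}
{'fx': 389.4694781755834, 'fy': 389.4694781755834, 'cx': 328.93915122696075, 'cy': 248.67877343605718, 'k1': -0.08585207013825515, 'mount': [[0.001181601299246745, 0.9466161123132281, 0.3223608843010558, 83.37431044190045], [0.9999987091870775, -0.0007675422748323101, -0.001411560496147889, 0.2995409794961379], [-0.0010887803027050083, 0.32236213609517694, -0.9466157973378672, -142.9601861892173], [0.0, 0.0, 0.0, 1.0]]}
```

View pics/scene0.png

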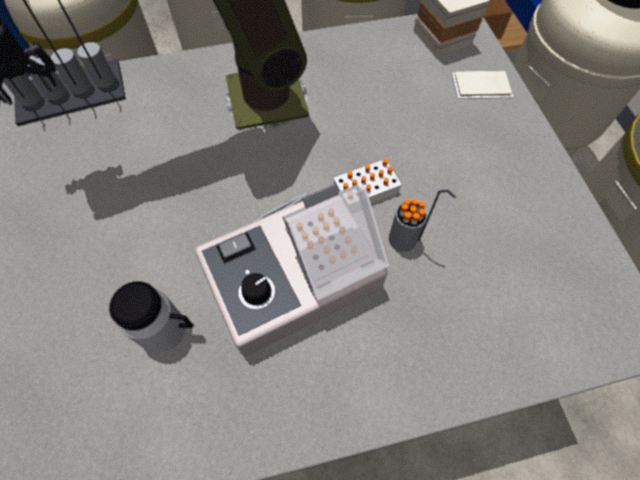

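View pics/side0.png

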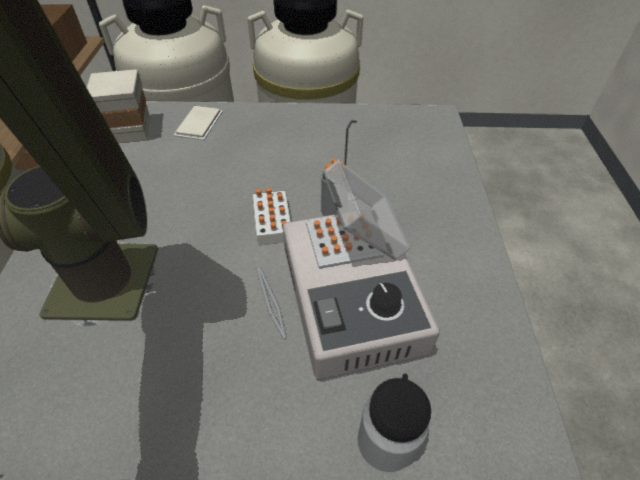

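```bash
python3 - <<'E'
import cv2,numpy as np
a=cv2.imread("pics/scene0.png");b=cv2.imread("pics/side0.png")
f=lambda im,x,y,w,h,k:cv2.resize(im[y:y+h,x:x+w],None,fx=k,fy=k,interpolation=cv2.INTER_CUBIC)
A=np.vstack([f(a,200,225,100,75,4),f(a,290,180,100,75,4)])
B=np.vstack([f(b,310,265,100,75,4),f(b,310,155,100,75,4)])
cv2.imwrite("pics/comp.png",np.hstack([A,B]))
E
```

```text
(no output)
```

View pics/comp.png

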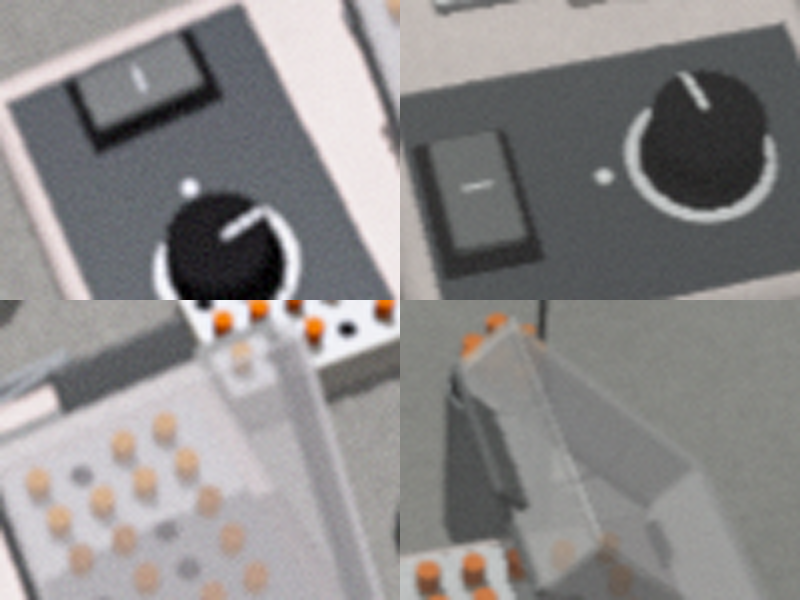

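```bash
cat > h.py <<'E'
import numpy as np
CAM={"scene":(455.641,322.434,234.788,-.02824,np.array([[0.23540688740675725,-0.8608238397723438,0.4511827947085975,963.3282],[0.97187511,0.205389745,-0.115212074,-75.3005],[0.00650898,0.46561504,0.884963425,965.35918],[0,0,0,1]])),
"side":(434.03,325.065,247.619,-.028044,np.array([[0.9999162,-0.01101844,-0.00679425,498.6988],[0.00406283,0.76547085,-0.64345774,-571.1377],[0.0122907,0.64337622,0.76545148,807.1158],[0,0,0,1]]))}
WM=np.array([[0.0011816,0.9466161,0.3223609,83.3743],[0.9999987,-0.00076754,-0.00141156,0.29954],[-0.00108878,0.32236214,-0.9466158,-142.9602],[0,0,0,1]])
def proj(cam,P):
    f,cx,cy,k,T=cam; p=np.linalg.inv(T)@np.append(P,1); u=np.array([p[0],-p[1]])/-p[2]
    return u*(1+k*u@u)*f+[cx,cy]
def wristcam(pos,rpy):
    from scipy.spatial.transform import Rotation as R
    T=np.eye(4);T[:3,:3]=R.from_euler('xyz',rpy).as_matrix();T[:3,3]=pos
    return (389.469,328.939,248.679,-.085852,T@WM)
def stn(p,P): # p=x,y,yaw
    c,s=np.cos(p[2]),np.sin(p[2]); return np.array([p[0]+c*P[0]-s*P[1],p[1]+s*P[0]+c*P[1],P[2]])
def pointer(t,r=25,z=142): return [35-r*np.cos(t),-90+r*np.sin(t),z]  # clockwise from front(-x): toward +y(left)
def cov(a,f,h,dy): return [88-f*np.cos(a)+h*np.sin(a),85+dy,109+f*np.sin(a)+h*np.cos(a)]
E
cat > fit.py <<'E'
from h import *
from scipy.optimize import least_squares
K=[-75,-90,120]; K2=[35,-90,142]
obs=[("scene",K,(234.7,244.5)),("side",K,(329.2,311.5)),("scene",K2,(256.2,283)),("side",K2,(387.5,292.5)),
("scene",'p',(266.2,277.5)),("side",'p',(380.7,283.5)),("side",('c',80),(337.5,160.5)),("side",('c',-80),(361.2,215))]
def P(k,q):
    if k=='p': return pointer(q[3])
    if k[0]=='c': return cov(q[4],170,42,k[1])
    return k
def res(q): return np.concatenate([proj(CAM[c],stn(q,P(k,q)))-o for c,k,o in obs])
r=least_squares(res,[480,-50,0.2,1.0,.9],loss='soft_l1')
q=r.x;print(q, q[3]/.349);print(res(q).reshape(-1,2).round(1))
for n,p in dict(knob=[35,-90,127],key=K,edge=cov(q[4],170,42,0),edge0=cov(0,170,42,0),hinge=[88,85,109]).items():print(n,stn(q,p).round(1))
for n,p in dict(fl=(-120,170),fr=(-120,-170),rr=(120,-170)).items():print(n,[proj(CAM[c],stn(q,[*p,105])).round() for c in CAM])
for n in CAM:print(n,[proj(CAM[n],stn(q,cov(q[4],170,42,d))).round() for d in(80,-80)],proj(CAM[n],stn(q,[-105,-90,105])))
E
python3 fit.py
```

```text
[ 5.64103759e+02 -4.13078047e+01  2.44693091e-01  1.38559023e+00
  8.20278584e-01] 3.9701725877981833
[[ 0.4  0.3]
 [ 0.1 -0.1]
 [-1.   2. ]
 [-0.2  0.7]
 [-0.4  0.1]
 [-0.  -0.5]
 [-0.2 -2.2]
 [-0.6 -0.6]]
knob [ 619.9 -120.1  127. ]
key [ 513.1 -146.8  120. ]
edge [546.2  41.8 262. ]
edge0 [464.   21.3 151. ]
hinge [628.9  62.5 109. ]
fl [array([335., 185.]), array([281., 221.])]
fr [array([193., 247.]), array([315., 359.])]
rr [array([237., 348.]), array([443., 331.])]
scene [array([367., 187.]), array([289., 222.])] [230.8156482  236.75506761]
side [array([337., 158.]), array([361., 214.])] [313.43940468 318.83596298]
```

```bash
python3 -m creep '[0.5,-0.36,-0.47,0,0,-0.0057, 1,-0.71,-0.47,0,0,-0.0057, 1,-0.71,-0.47,0,0,-0.0057, 1,-0.71,-0.47,0,0,-0.0057, 1,-0.71,-0.47,0,0,-0.0057, 1,-0.71,-0.47,0,0,-0.0057]' -1 20
python3 -m creep '[1,-0.71,0,0,0,0, 1,-0.71,0,0,0,0, 1,-0.71,0,0,0,0, 1,-0.71,0,0,0,0, 1,-0.71,0,0,0,0, 1,-0.71,0,0,0,0]'
python3 -m creep '[1,-0.71,0,0,0,0, 1,-0.71,0,0,0,0, 1,-0.71,0,0,0,0, 1,-0.71,0,0,0,0, 1,-0.71,0,0,0,0, 1,-0.71,0,0,0,0]'
cat > where.py <<'E'
from h import *; from rig import arm
Q=[564.1,-41.3,.2447]
s=arm.read_state();p=s["eef_pos"];c,n=np.cos(Q[2]),np.sin(Q[2]);d=p-[Q[0],Q[1],0]
print("t",round(s["t"],2),"stn",(c*d[0]+n*d[1]).round(1),(-n*d[0]+c*d[1]).round(1),p[2].round(1),"rpy",s["orientation"].round(3),"F",s["contact_force"].round(1),"M",s["torque"].round(2),"op",round(s["opening"],1),"q",s["joint_positions"].round(2))
E
python3 where.py
```

```text
t: 0.65
eef_pos: [243.2, -370.4, 303.3]
orientation: [-3.141, -0.003, 0.25]
contact_force: [-0.8, 0.1, -0.4]
opening: 12.4
t: 1.15
eef_pos: [364.1, -227.4, 303.4]
orientation: [-3.14, -0.004, 0.256]
contact_force: [-0.2, 0.2, -0.2]
opening: 0.1
t: 1.65
eef_pos: [484.7, -84.4, 303.3]
orientation: [-3.139, -0.004, 0.26]
contact_force: [0.4, 0.1, -0.6]
opening: -0.3
t 1.65 stn -87.5 -22.6 303.3 rpy [-3.139 -0.004  0.26 ] F [ 0.4  0.1 -0.6] M [-0.12 -0.01 -0.04] op -0.3 q [-0.18  0.18 -0.06  1.33  0.    2.71]
```

```bash
python3 -m creep '[0.99,-0.70,0,0,0,0.005, 0.99,-0.70,0,0,0,0.005, 0.99,-0.70,0,0,0,0.005, 0.99,-0.70,0,0,0,0.005, 0.99,-0.70,0.1,0,0,0.005, 0.99,-0.70,0.1,0,0,0.005, 0.99,-0.70,0.1,0,0,0.005]'
python3 where.py; python3 - <<'E'
from rig import arm
import cv2
for n in ("side",):
    c=arm.camera(n)["color"][:,:,::-1][60:380,240:480]; cv2.imwrite("pics/side1.png",cv2.resize(c,None,fx=1.8,fy=1.8))
E
```

```text
t: 2.23
eef_pos: [600.6, 54.4, 287.4]
orientation: [-3.14, -0.0, 0.245]
contact_force: [0.3, -0.1, 0.2]
opening: 0.1
t 2.23 stn 58.6 84.0 287.4 rpy [-3.14  -0.     0.245] F [ 0.3 -0.1  0.2] M [ 0.04 -0.01  0.02] op 0.1 q [0.09 0.38 0.19 1.38 0.   2.99]
```

View pics/side1.png

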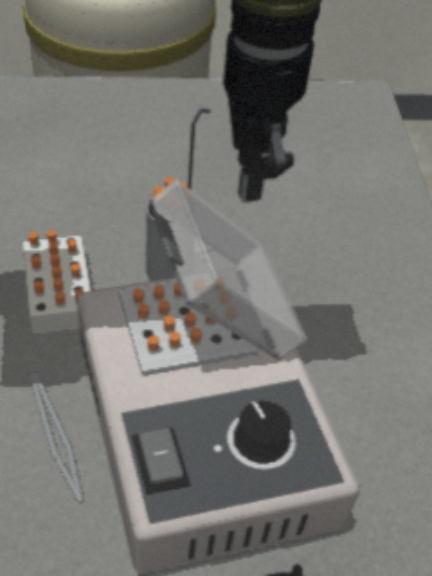

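```bash
python3 -m creep '[-0.068,0,0.169,0,0,0, -0.169,0,0.209,0,0,0, -0.264,0,0.257,0,0,0, -0.354,0,0.315,0,0,0, -0.439,0,0.382,0,0,0, -0.515,0,0.457,0,0,0, -0.585,0,0.539,0,0,0, -0.645,0,0.627,0,0,0, -0.697,0,0.721,0,0,0, -0.739,0,0.82,0,0,0, -0.771,0,0.923,0,0,0, -0.771,0,0.923,0,0,0]'
python3 where.py
```

```text
t: 3.28
eef_pos: [487.1, 24.1, 151.5]
orientation: [-3.141, -0.003, 0.241]
contact_force: [-0.0, -0.5, 1.0]
opening: 0.0
t 3.28 stn -58.9 82.1 151.5 rpy [-3.141e+00 -3.000e-03  2.410e-01] F [-0.  -0.5  1. ] M [-0.01  0.01  0.03] op 0.0 q [ 0.05  0.24 -0.38  0.95  0.    2.95]
```

Press down further until the contact force shows the shut stop.

```bash
python3 -m creep '[0,0,0.02,0,0,0, 0,0,0.02,0,0,0, 0,0,0.03,0,0,0, 0,0,0.03,0,0,0, 0,0,0.04,0,0,0, 0,0,0.04,0,0,0]'
python3 where.py; python3 - <<'E'
from rig import arm
import cv2
c=arm.camera("side")["color"][:,:,::-1][100:400,240:480]; cv2.imwrite("pics/side2.png",cv2.resize(c,None,fx=2,fy=2))
E
```

```text
t: 3.78
eef_pos: [487.4, 23.5, 150.7]
orientation: [-3.14, -0.009, 0.239]
contact_force: [-7.6, 2.2, 27.9]
opening: -0.2
t 3.78 stn -58.7 81.4 150.7 rpy [-3.14  -0.009  0.239] F [-7.6  2.2 27.9] M [ 0.57  1.71 -0.06] op -0.2 q [ 0.05  0.24 -0.38  0.94  0.    2.95]
```

View pics/side2.png

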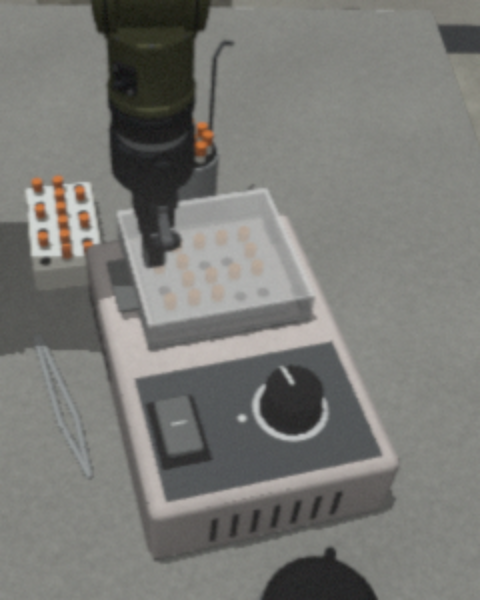

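```bash
python3 -m creep '[0,0,-0.3,0,0,0, 0,0,-0.6,0,0,0, 0.2,0.3,-0.667,0,0,-0.1, 0.4,0.6,-0.667,0,0,-0.2, 0.62,1,-0.667,0,0,-0.3, 0.62,1,-0.667,0,0,-0.4, 0.62,1,-0.667,0,0,-0.5, 0.62,1,-0.667,0,0,-0.53, 0.62,1,-0.667,0,0,-0.53, 0.62,1,-0.667,0,0,-0.53, 0.62,1,-0.667,0,0,-0.53, 0.62,1,-0.667,0,0,-0.53]'
cat >> where.py <<'E'
from scipy.spatial.transform import Rotation as R
import sys
if len(sys.argv)>1:
    g=stn(Q,[float(v) for v in sys.argv[1:4]]); M=R.from_euler('xyz',s["orientation"])
    T=R.from_euler('xyz',[np.pi,0,float(sys.argv[4])]) if len(sys.argv)>4 else M
    print("shift",(M.inv().apply(g-p)/150).round(3),"turn",((M.inv()*T).as_rotvec()/np.pi).round(4))
E
python3 where.py 35 -90 200 1.9
```

```text
t: 4.83
eef_pos: [611.2, -102.8, 252.4]
orientation: [3.133, -0.004, 1.492]
contact_force: [-0.5, -0.3, 0.0]
opening: -0.2
t 4.83 stn 30.8 -71.1 252.4 rpy [ 3.133 -0.004  1.492] F [-0.5 -0.3  0. ] M [-0.07 -0.04  0.01] op -0.2 q [-0.17  0.41  0.15  1.29  0.    1.48]
shift [-0.112  0.064  0.349] turn [ 0.0029 -0.0006 -0.1298]
```

```bash
python3 -m creep '[-0.112,0.064,0.1,0.003,0,-0.04, -0.112,0.064,0.2,0.003,0,-0.08, -0.112,0.064,0.349,0.003,0,-0.13, -0.112,0.064,0.349,0.003,0,-0.13, -0.112,0.064,0.349,0.003,0,-0.13, -0.112,0.064,0.349,0.003,0,-0.13]' 1 
python3 where.py 35 -90 200 1.9; python3 - <<'E'
from h import *
from rig import arm
import cv2
s=arm.read_state();c=arm.camera("wrist")["color"][:,:,::-1].copy(); 
W=wristcam(s["eef_pos"],s["orientation"]);Q=[564.1,-41.3,.2447]
for P in ([35,-90,142],pointer(1.396),[-75,-90,120],[5,-90,105]):print(P,proj(W,stn(Q,P)).round(1))
cv2.imwrite("pics/w1.png",c)
E
```

```text
t: 5.33
eef_pos: [619.1, -121.6, 201.0]
orientation: [3.141, -0.001, 1.898]
contact_force: [0.4, 0.4, 0.3]
opening: 72.4
t 5.33 stn 33.9 -91.3 201.0 rpy [ 3.141e+00 -1.000e-03  1.898e+00] F [0.4 0.4 0.3] M [-0.   -0.   -0.05] op 72.4 q [-0.19  0.46  0.08  1.2   0.    1.05]
shift [0.008 0.008 0.006] turn [ 0.0002 -0.0004 -0.0008]
[35, -90, 142] [330.  271.6]
[np.float64(30.652310710664768), np.float64(-65.38095050893719), 142] [325.8 228.7]
[-75, -90, 120] [151.8 244. ]
[5, -90, 105] [283.6 246.5]
```

View pics/w1.png

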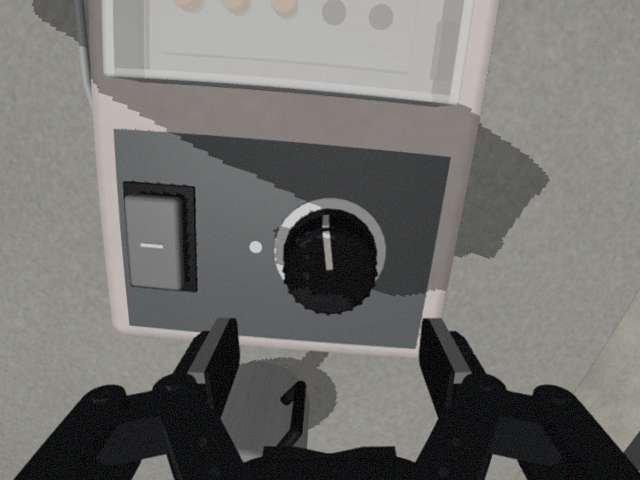

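```bash
python3 -m creep '[0.008,0.008,0.2,0,0,0, 0.008,0.008,0.4,0,0,0, 0.008,0.008,0.5,0,0,0, 0.008,0.008,0.58,0,0,0, 0.008,0.008,0.613,0,0,0, 0.008,0.008,0.613,0,0,0]' 1
python3 where.py 35 -90 109 1.9
python3 -m creep '[0,0,0,0,0,0, 0,0,0,0,0,0, 0,0,0,0,0,0, 0,0,0,0,0,0, 0,0,0,0,0,0, 0,0,0,0,0,0, 0,0,0,0,0,0, 0,0,0,0,0,0]' -1 40
python3 where.py 35 -90 109 1.9
```

```text
t: 5.88
eef_pos: [620.0, -120.0, 109.1]
orientation: [3.141, -0.001, 1.897]
contact_force: [0.0, 0.4, 0.1]
opening: 85.4
t 5.88 stn 35.1 -89.9 109.1 rpy [ 3.141e+00 -1.000e-03  1.897e+00] F [0.  0.4 0.1] M [-0.   -0.07 -0.  ] op 85.4 q [-0.19  0.51 -0.08  0.98  0.    1.05]
shift [-0.001 -0.001  0.001] turn [ 0.0002 -0.0004 -0.0009]
t: 6.55
eef_pos: [619.3, -120.9, 111.2]
orientation: [-3.141, 0.001, 1.897]
contact_force: [-3.1, -1.8, 6.0]
opening: 52.2
t 6.55 stn 34.3 -90.6 111.2 rpy [-3.141e+00  1.000e-03  1.897e+00] F [-3.1 -1.8  6. ] M [-0.4   1.07 -0.04] op 52.2 q [-0.19  0.51 -0.08  0.99 -0.    1.05]
shift [0.004 0.005 0.014] turn [-0.0001  0.0003 -0.0011]
```

```bash
python3 -m creep '[0,0,-0.007,0,0,-0.037, 0,0,-0.007,0,0,-0.074, 0,0,-0.007,0,0,-0.111, 0,0,-0.007,0,0,-0.148, 0,0,-0.007,0,0,-0.185, 0,0,-0.007,0,0,-0.222, 0,0,-0.007,0,0,-0.259, 0,0,-0.007,0,0,-0.296, 0,0,-0.007,0,0,-0.333, 0,0,-0.007,0,0,-0.37, 0,0,-0.007,0,0,-0.4, 0,0,-0.007,0,0,-0.42]'
python3 where.py 35 -90 111 3.293
python3 -m creep '[0,0,0,0,0,-0.02, 0,0,0,0,0,-0.03, 0,0,0,0,0,-0.04, 0,0,0,0,0,-0.05, 0,0,0,0,0,-0.05, 0,0,0,0,0,-0.05]'
python3 where.py 35 -90 111 3.293
```

```text
t: 7.55
eef_pos: [618.7, -121.8, 111.4]
orientation: [-3.139, -0.002, -3.064]
contact_force: [0.9, -3.2, -8.4]
opening: 51.8
t 7.55 stn 33.4 -91.3 111.4 rpy [-3.139e+00 -2.000e-03 -3.064e+00] F [ 0.9 -3.2 -8.4] M [-0.54 -0.17  0.02] op 51.8 q [-0.19  0.51 -0.07  0.99 -0.   -0.27]
shift [-0.009  0.011  0.002] turn [-0.0007 -0.0006 -0.0234]
t: 8.05
eef_pos: [618.6, -122.0, 111.4]
orientation: [-3.139, -0.002, -2.907]
contact_force: [0.6, -2.3, -3.8]
opening: 51.6
t 8.05 stn 33.4 -91.5 111.4 rpy [-3.139e+00 -2.000e-03 -2.907e+00] F [ 0.6 -2.3 -3.8] M [-0.03  0.02  0.14] op 51.6 q [-0.19  0.51 -0.07  0.99 -0.   -0.43]
shift [-0.011  0.01   0.003] turn [-0.0008 -0.0007  0.0265]
```

```bash
python3 -m creep '[0,0,0,0,0,-0.02, 0,0,0,0,0,-0.03, 0,0,0,0,0,-0.04, 0,0,0,0,0,-0.04, 0,0,0,0,0,-0.04]'
python3 where.py 35 -90 111 3.293
python3 - <<'E'
from rig import arm
import cv2,numpy as np
c=arm.camera("wrist")["color"][:,:,::-1]
d=arm.camera("side")["color"][:,:,::-1][220:380,280:440]
cv2.imwrite("pics/w2.png",np.hstack([cv2.resize(c,(480,360)),cv2.resize(d,(320,320)).repeat(1,0)[:360] if 0 else cv2.copyMakeBorder(cv2.resize(d,(320,320)),0,40,0,0,0)]))
E
```

```text
t: 8.47
eef_pos: [618.6, -122.1, 111.5]
orientation: [-3.139, -0.003, -2.783]
contact_force: [0.6, -0.4, -3.3]
opening: 51.7
t 8.47 stn 33.3 -91.6 111.5 rpy [-3.139e+00 -3.000e-03 -2.783e+00] F [ 0.6 -0.4 -3.3] M [-0.09 -0.08 -0.62] op 51.7 q [-0.19  0.51 -0.07  0.99 -0.   -0.55]
shift [-0.012  0.009  0.003] turn [-0.0008 -0.0008  0.0659]
```

View pics/w2.png

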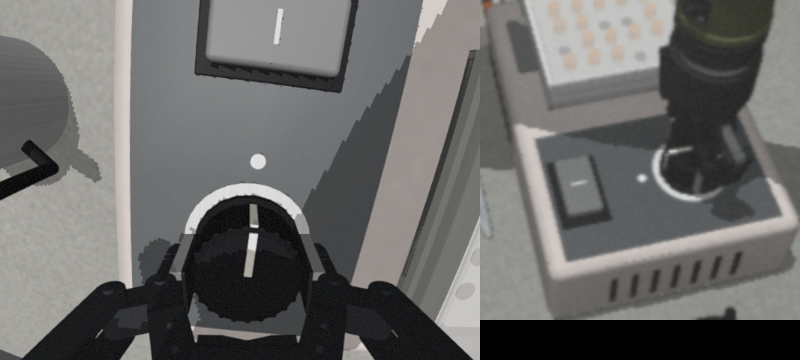

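```bash
python3 -m creep '[0,0,0,0,0,0.037, 0,0,0,0,0,0.074, 0,0,0,0,0,0.111, 0,0,0,0,0,0.148, 0,0,0,0,0,0.185, 0,0,0,0,0,0.222, 0,0,0,0,0,0.259, 0,0,0,0,0,0.296, 0,0,0,0,0,0.333, 0,0,0,0,0,0.37, 0,0,0,0,0,0.4, 0,0,0,0,0,0.4]'
python3 where.py 35 -90 111 0.96
```

```text
t: 9.57
eef_pos: [618.9, -121.1, 111.5]
orientation: [-3.14, 0.0, 2.244]
contact_force: [1.0, 3.2, -4.6]
opening: 51.9
t 9.57 stn 33.9 -90.7 111.5 rpy [-3.14   0.     2.244] F [ 1.   3.2 -4.6] M [ 0.55 -0.18 -0.1 ] op 51.9 q [-0.19  0.51 -0.07  0.99 -0.    0.71]
shift [0.001 0.009 0.003] turn [-4.000e-04  4.000e-04  4.086e-01]
```

```bash
python3 -m creep '[0,0,0,0,0,0.037, 0,0,0,0,0,0.074, 0,0,0,0,0,0.111, 0,0,0,0,0,0.148, 0,0,0,0,0,0.185, 0,0,0,0,0,0.222, 0,0,0,0,0,0.259, 0,0,0,0,0,0.296, 0,0,0,0,0,0.333, 0,0,0,0,0,0.37, 0,0,0,0,0,0.408, 0,0,0,0,0,0.408]'
python3 where.py 35 -90 111 0.96; python3 - <<'E'
from h import *
from rig import arm
import cv2
s=arm.read_state();c=arm.camera("wrist")["color"][:,:,::-1]
W=wristcam(s["eef_pos"],s["orientation"]);Q=[564.1,-41.3,.2447]
print("axis",proj(W,stn(Q,[35,-90,142])).round(1))
for k in range(4,10):print(k,proj(W,stn(Q,pointer(k*.349))).round(1))
cv2.imwrite("pics/w3.png",cv2.resize(c[220:460,190:450],None,fx=2.3,fy=2.3))
E
```

```text
t: 10.57
eef_pos: [620.0, -120.9, 111.5]
orientation: [3.14, 0.001, 0.963]
contact_force: [3.5, 0.2, -6.7]
opening: 51.7
t 10.57 stn 35.0 -90.8 111.5 rpy [3.14e+00 1.00e-03 9.63e-01] F [ 3.5  0.2 -6.7] M [ 0.15 -0.65  0.03] op 51.7 q [-0.19  0.51 -0.07  0.99 -0.    1.99]
shift [ 0.004 -0.004  0.003] turn [0.0004 0.0002 0.0009]
axis [325.8 370.9]
4 [261.6 338.4]
5 [277.8 321.2]
6 [300.7 309.9]
7 [327.2 306.2]
8 [353.6 310.8]
9 [375.9 322.9]
```

View pics/w3.png

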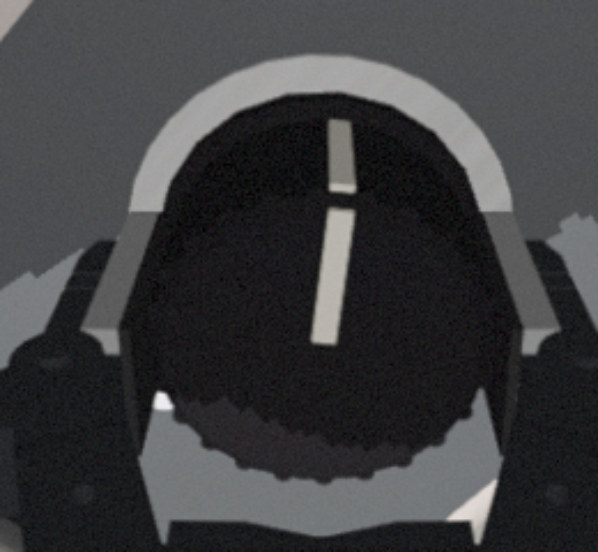

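```bash
python3 -m creep '[0,0,0,0,0,-0.01, 0,0,0,0,0,-0.01, 0,0,0,0,0,-0.01, 0,0,0,0,0,-0.01, 0,0,0,0,0,-0.01, 0,0,-0.2,0,0,-0.01, 0,0,-0.4,0,0,-0.01, 0,0,-0.6,0,0,-0.01, 0,0,-0.6,0,0,-0.01, 0,0,-0.6,0,0,-0.01]' 1
python3 where.py -75 -90 201; python3 - <<'E'
from h import *
from rig import arm
import cv2
s=arm.read_state();c=arm.camera("wrist")["color"][:,:,::-1]
W=wristcam(s["eef_pos"],s["orientation"]);Q=[564.1,-41.3,.2447]
print("axis",proj(W,stn(Q,[35,-90,142])).round(1),"key",proj(W,stn(Q,[-75,-90,120])).round(1))
for k in range(5,10):print(k,proj(W,stn(Q,pointer(k*.349))).round(1))
cv2.imwrite("pics/w4.png",cv2.resize(c[:400],None,fx=1.25,fy=1.25))
E
```

```text
t: 11.45
eef_pos: [621.6, -121.3, 204.2]
orientation: [3.135, -0.001, 0.998]
contact_force: [0.6, 0.4, -0.9]
opening: 85.4
t 11.45 stn 36.4 -91.5 204.2 rpy [ 3.135e+00 -1.000e-03  9.980e-01] F [ 0.6  0.4 -0.9] M [ 0.   -0.07  0.  ] op 85.4 q [-0.19  0.45  0.09  1.2  -0.    1.95]
shift [-0.535 -0.516  0.017] turn [0. 0. 0.]
axis [323.6 271.3] key [216.1 366.2]
5 [296.3 237.7]
6 [310.2 230.8]
7 [326. 229.]
8 [341.4 232.4]
9 [354.4 240.7]
```

View pics/w4.png

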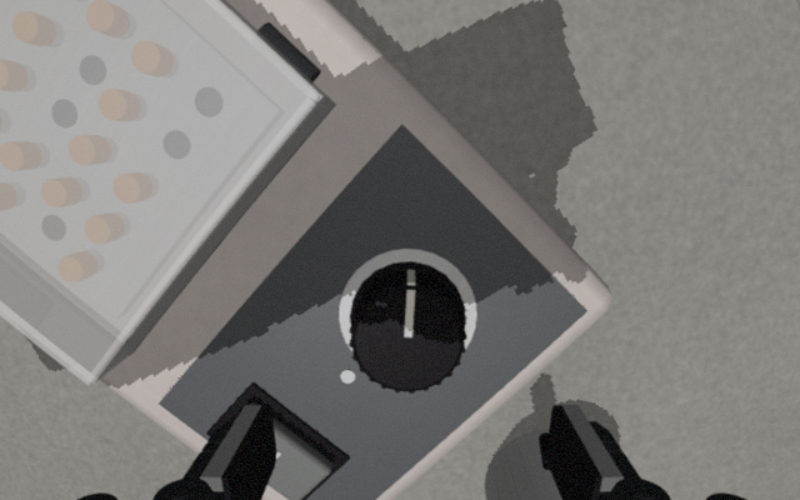

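```bash
python3 -m creep '[-0.2,-0.2,0,0.002,0,0.05, -0.4,-0.4,0,0.002,0,0.1, -0.535,-0.516,0.017,0.002,0,0.15, -0.535,-0.516,0.017,0.002,0,0.2, -0.535,-0.516,0.017,0.002,0,0.24, -0.535,-0.516,0.017,0.002,0,0.24, -0.535,-0.516,0.017,0.002,0,0.24, -0.535,-0.516,0.017,0.002,0,0.24]' -1 20
python3 where.py -75 -90 124 0.245
```

```text
t: 12.17
eef_pos: [510.7, -146.3, 198.1]
orientation: [-3.137, 0.003, 0.247]
contact_force: [0.9, 0.0, 0.3]
opening: 0.0
t 12.17 stn -77.2 -88.9 198.1 rpy [-3.137e+00  3.000e-03  2.470e-01] F [0.9 0.  0.3] M [ 0.   -0.02 -0.02] op 0.0 q [-0.28  0.29 -0.18  1.1   0.    2.61]
shift [0.016 0.01  0.494] turn [-0.0016  0.0009  0.0008]
```

```bash
python3 -m creep '[0.016,0.01,0.2,-0.0016,0,0, 0.016,0.01,0.4,-0.0016,0,0, 0.016,0.01,0.494,-0.0016,0,0, 0.016,0.01,0.52,-0.0016,0,0, 0.016,0.01,0.54,-0.0016,0,0, 0.016,0.01,0.56,-0.0016,0,0, 0.016,0.01,0.57,-0.0016,0,0, 0.016,0.01,0.57,-0.0016,0,0, 0.016,0.01,0.57,-0.0016,0,0]'
python3 where.py
```

```text
t: 12.92
eef_pos: [513.1, -146.7, 114.0]
orientation: [3.141, 0.002, 0.248]
contact_force: [-3.9, 1.4, 5.8]
opening: 0.1
t 12.92 stn -75.0 -89.9 114.0 rpy [3.141e+00 2.000e-03 2.480e-01] F [-3.9  1.4  5.8] M [0.3  0.8  0.02] op 0.1 q [-0.28  0.35 -0.33  0.89 -0.    2.62]
```

```bash
python3 -m creep '[0,0,0.015,0,0,0, 0,0,0.02,0,0,0, 0,0,0.02,0,0,0, 0,0,0.02,0,0,0]'
python3 where.py
```

```text
t: 13.25
eef_pos: [513.2, -146.7, 113.9]
orientation: [3.14, 0.0, 0.249]
contact_force: [-6.7, 1.8, 12.9]
opening: 0.3
t 13.25 stn -74.9 -90.0 113.9 rpy [3.14  0.    0.249] F [-6.7  1.8 12.9] M [ 0.39  1.41 -0.  ] op 0.3 q [-0.28  0.35 -0.33  0.89 -0.    2.61]
```

```bash
python3 -m creep '[0,0,-0.2,0,0,0, 0,0,-0.45,0,0,0, 0,0,-0.7,0,0,0, -0.4,0.3,-0.9,0,0,0, -0.9,0.6,-0.9,0,0,0, -0.9,0.6,-0.9,0,0,0, -0.9,0.6,-0.9,0,0,0, -0.9,0.6,-0.9,0,0,0]'
python3 where.py; python3 - <<'E'
from rig import arm
import cv2,numpy as np
f=lambda n,x,y,w,h,k:cv2.resize(arm.camera(n)["color"][y:y+h,x:x+w,::-1],None,fx=k,fy=k,interpolation=cv2.INTER_CUBIC)
cv2.imwrite("pics/end.png",np.hstack([f("side",240,110,200,300,2),f("scene",90,140,400,260,1).repeat(1,0) if 0 else cv2.copyMakeBorder(f("scene",90,140,380,300,1.05),0,285,0,0,0)[:600]]))
E
```

```text
t: 13.92
eef_pos: [401.6, -272.1, 251.6]
orientation: [3.135, 0.0, 0.243]
contact_force: [0.9, 0.9, 0.3]
opening: 0.1
t 13.92 stn -213.6 -184.5 251.6 rpy [3.135 0.    0.243] F [0.9 0.9 0.3] M [0.04 0.03 0.01] op 0.1 q [-0.59  0.18 -0.19  1.19 -0.    2.31]
```

View pics/end.png

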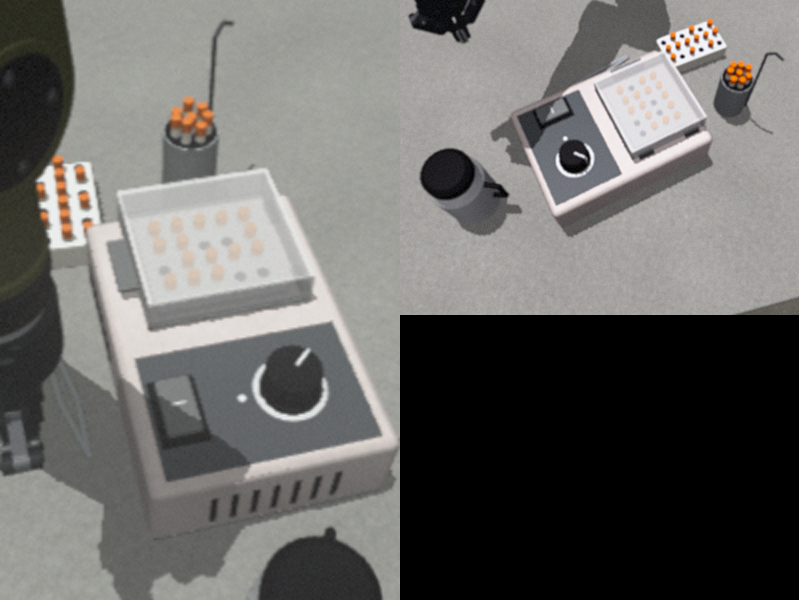

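```bash
python3 -c "
from rig import arm
print(arm.finish_job())"
```

```text
the job is handed in; nothing more can be done
None
```

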